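# Put the stacked disc weights back in their trays

## Robot

A 6-joint arm with a two-finger parallel gripper is mounted at the origin on a cart in front of the work surface, level with it; the furniture and walls round the work are solid. World frame = base frame: x ahead of the robot, y to its left, z up, the work surface at z = 0. Lengths are in m, angles in rad, forces in N, time in s.
With the tool pointing down it reaches from about 0.325 to 0.85 m from the base axis. Payload 15.5 kg.
Tool frame: the origin (TCP) lies at the very end of the fingers, on their centre line; the grasp point (between the pads) lies 19 mm behind it (robot.hold_point_z is the distance from the TCP to the grasp point, in m); x points along the fingers, z is the direction in which the jaws open and shut, and the axes are right-handed (so a half turn about x gives the same grasp; the last joint's range is limited). The gripper opens to 91 mm and grips with 3 to 60 N. Pads are 32 mm wide; open, the fingers measure 118 mm over their backs; the gripper's body (76 mm by 178 mm) begins 60 mm behind the grasp point.
Start: joints at [-0.096, 0.494, 1.345, -0, 1.302, -0.096], TCP at [0.625, 0, 0.214] pointing down, gripper open.
Joint ranges: [-2.91, 2.91], [-0.82, 2.16], [0.22, 2.67], [-1.22, 4.37], [0.12, 2.79], [-3.08, 3.08]. Speed limits (rad/s): [1.89, 1.89, 2.57, 3.01, 3.01, 3.01].

## Interface

Orientations are given as a unit quaternion [w, x, y, z].
In Python, from plant import robot gives the robot as it stands. Calls block until the motion is done:
- robot.movep(position, orientation): joint-space move of the TCP to a pose.
- robot.move_linear(position, ori=None, max_speed=0.15, f_stop=None): straight line of the TCP; ori=None keeps the orientation; max_speed is the mean speed in m/s. With f_stop (N) it stops when the force on the tool has changed by that much, and returns True; else False.
- robot.set_joints(angles): joint-space move.
- robot.set_gripper(opening): finger opening in m; the grip force is fixed at half the most; returns when the fingers have stopped.
- robot.hold(seconds).
- robot.solve_ik(position, orientation): joint angles nearest the present ones, or None.
- robot.sense(): the state.
- robot.snapshot(name): name is "scene" or "side" or "wrist"; returns the picture (480x640x3 uint8, blue, green, red); there is no depth.
- robot.calibration(name): a dict with "camera_matrix" (3x3 intrinsics, pixels), "R" (3x3) and "t" (3): a world point X has camera coordinates R X + t. Camera axes: x right, y down, z forward; pixel columns grow to the right and rows downward; lengths in m; the calibration is good to about 2 mm. The wrist camera is an equidistant fisheye: a pixel r from the principal point sees the ray r / f radians off the axis. A picture is of the moment at which its call begins: read the wrist's pose just before it. calibration takes no time and is no camera call; for the wrist camera it gives the pose at the moment of the call.
A pose or a line that the arm cannot do raises robot.MotionError and nothing moves.
- robot.hand_in(): hands the job in, once; it reports no verdict.
Trained networks look in the newest picture that a camera, given by its name, has taken for a name from the list of things; names that differ only in an ending like _2 or _b are one class to them, and where a whole thing is asked for, a point or a joint stands for the part that bears it (a point fixed in the world has none). Each returns a list of dicts, best first, with "p" (0 to 1); they miss things now and then, are a little off and sometimes report something else, mostly with a low value. They report only what shows in the picture. A call takes as long as a camera call. They do not tell look-alikes from the thing itself.
- robot.boxes_of(target, camera): "extent" ([centre column, centre row, width, height] in pixels, round what is visible of it).
- robot.place_of(target, camera): "at" ([column, row] in pixels: a listed point, or the origin of a listed thing).
The state is a dict: "time_s": time; "joint_positions": joint angles; "qvel": joint speeds; "joint_torque": joint torques, N m; "tcp_pos": TCP position; "tcp_rot": TCP orientation; "ft_force": force on the tool from outside, world axes, zero at the start; "ft_torque": the same for the moment, N m; "width": finger opening in m.
Only numpy, scipy, OpenCV 4.12 (cv2) and the standard library are available. Lean on these libraries where they do the work, as an engineer would, in place of code of your own. Each camera call takes 0.05 s, during which the arm holds its last target. There are 200 camera calls.

## Task

Put the set of brass disc weights away: take the stack apart from the top down, one weight at a time, and set each one flat in the pocket of the round wooden tray of its size (smallest weight in the smallest tray, and so on up to the largest in the largest), then let go. Do not tip a weight over, and leave the grey box and the white canister where they are.

Things in the scene. Friction and masses are not known exactly. Their poses are not given: they have to be found in the camera images.
- weight_s_centre (a point): the smallest of four plain brass disc weights, a flat upright cylinder 26 mm in diameter and 24 mm high with a dark radial slot line on top (decoration, no gap); at the start on top of the stack. The stack's discs are concentric, so each one below shows as a ring round the one above. This point is its centre, 12 mm above its underside; z is its axis. Mass about 0.11 kg
- weight_m_centre (a point): the second smallest of four plain brass disc weights, a flat upright cylinder 38 mm in diameter and 24 mm high with a dark radial slot line on top (decoration, no gap); at the start under the smallest. The stack's discs are concentric, so each one below shows as a ring round the one above. This point is its centre, 12 mm above its underside; z is its axis. Mass about 0.23 kg
- weight_l_centre (a point): the second largest of four plain brass disc weights, a flat upright cylinder 50 mm in diameter and 24 mm high with a dark radial slot line on top (decoration, no gap); at the start under the second smallest. The stack's discs are concentric, so each one below shows as a ring round the one above. This point is its centre, 12 mm above its underside; z is its axis. Mass about 0.40 kg
- weight_xl_centre (a point): the largest of four plain brass disc weights, a flat upright cylinder 62 mm in diameter and 24 mm high with a dark radial slot line on top (decoration, no gap); at the start at the bottom of the stack, on the table. The stack's discs are concentric, so each one below shows as a ring round the one above. This point is its centre, 12 mm above its underside; z is its axis. Mass about 0.61 kg
- tray_s: the smallest of four round turned wooden trays, fixed to the table, 56 mm in outside diameter and 12 mm high, with a round pocket 42 mm in diameter and 6 mm deep (pocket floor 6 mm above the table); for the 26 mm weight. Origin: centre of its underside, on the table
- tray_m: the second smallest of four round turned wooden trays, fixed to the table, 68 mm in outside diameter and 12 mm high, with a round pocket 54 mm in diameter and 6 mm deep (pocket floor 6 mm above the table); for the 38 mm weight. Origin: centre of its underside, on the table
- tray_l: the second largest of four round turned wooden trays, fixed to the table, 80 mm in outside diameter and 12 mm high, with a round pocket 66 mm in diameter and 6 mm deep (pocket floor 6 mm above the table); for the 50 mm weight. Origin: centre of its underside, on the table
- tray_xl: the largest of four round turned wooden trays, fixed to the table, 92 mm in outside diameter and 12 mm high, with a round pocket 78 mm in diameter and 6 mm deep (pocket floor 6 mm above the table); for the 62 mm weight. Origin: centre of its underside, on the table
- fuse_case_centre (a point): bystander: loose closed grey box with a lid, 57 x 74 x 25 mm, standing on the table; this point is its centre, y along the 74 mm
- canister_centre (a point): bystander: loose off-white capped canister lying on the table, 32 mm in diameter, 50 mm long; this point is its centre, y along its length
Things that resemble listed ones, but are neither listed nor needed, are in the scene too. What is shaped like the part that bears weight_m_centre but pink is not meant. Leave any green look-alike of the tray_xl alone.

How it is judged:
On the way, in this order (a step that is already met when the one before it is completed fails the run):
1. the smallest weight (26 mm) stands in its own tray, let go (horizontal distance between weight_s_centre and tray_s below 0.0095 m and height (world z) of weight_s_centre below 0.0205 m and angle between weight_s_centre's own z axis and vertical below 0.1 rad and contact force between weight_s and the fingers below 0.05 N), for 0.2 s.
2. the second smallest weight (38 mm) stands in its own tray, let go (horizontal distance between weight_m_centre and tray_m below 0.0095 m and height (world z) of weight_m_centre below 0.0205 m and angle between weight_m_centre's own z axis and vertical below 0.1 rad and contact force between weight_m and the fingers below 0.05 N), for 0.2 s.
3. the second largest weight (50 mm) stands in its own tray, let go (horizontal distance between weight_l_centre and tray_l below 0.0095 m and height (world z) of weight_l_centre below 0.0205 m and angle between weight_l_centre's own z axis and vertical below 0.1 rad and contact force between weight_l and the fingers below 0.05 N), for 0.2 s.
4. the largest weight (62 mm) stands in its own tray, let go (horizontal distance between weight_xl_centre and tray_xl below 0.0095 m and height (world z) of weight_xl_centre below 0.0205 m and angle between weight_xl_centre's own z axis and vertical below 0.1 rad and contact force between weight_xl and the fingers below 0.05 N), for 0.2 s.
At the end, for the whole second after the job is handed in: Each weight stands flat (within 0.1 rad) on the floor of its own tray's pocket, its centre within 9.5 mm of the tray's axis and less than 20.5 mm above the table, released and at rest (all of step 1 and all of step 2 and all of step 3 and all of step 4 and linear speed of each of weight_s, weight_m, weight_l, weight_xl below 0.02 m/s); the robot touches nothing.
It fails at once if a weight is tipped over (more than 0.6 rad) (angle between any of weight_s_centre, weight_m_centre, weight_l_centre, weight_xl_centre's own z axis and vertical above 0.6 rad).
It fails at once if the grey box is moved more than 20 mm (distance of fuse_case_centre from where it was at the start of the episode above 0.02 m).
It fails at once if the canister is moved more than 20 mm (distance of canister_centre from where it was at the start of the episode above 0.02 m).
It also fails if it takes over 104 s, if anything falls off the work surface, if the arm or the gripper's body presses on something with over 40 N, if the wrist force passes 120 N, or if a joint passes its speed limit or range.

## Working session

There is one attempt and no reset: what is moved stays moved. The work goes in short steps, each a Python script; the robot and the scene stay as the last script left them, time stands still between calls to the robot, and variables do not carry over. Pictures are saved under pics/ and viewed, about 12 in all and at most 16, crops included, and the job is handed in when it is done.

```bash
ls; mkdir -p pics
python3 - <<'E'
from plant import robot
import cv2,numpy as np
s=robot.sense();print(s['time_s'],s['tcp_rot'],s['width'],robot.hold_point_z)
for n in ['scene','side','wrist']:
    c=robot.calibration(n);print(n,np.round(c['camera_matrix'],1).tolist(),np.round(c['R'],3).tolist(),np.round(c['t'],3))
    im=robot.snapshot(n);cv2.imwrite(f'pics/{n}0.png',im)
    for t in ['weight_s_centre','weight_m_centre','weight_l_centre','weight_xl_centre','tray_s','tray_m','tray_l','tray_xl','fuse_case_centre','canister_centre']:
        print(n,t,[(np.round(d['at']).tolist(),round(d['p'],2)) for d in robot.place_of(t,n)[:5]])
E
```

```text
pics
0.0 [7.06655974e-01 3.94933579e-05 7.07557299e-01 3.97651436e-05] 0.09123928574579918 0.0188
scene [[615.2, 0.0, 315.9], [0.0, 615.2, 236.8], [0.0, 0.0, 1.0]] [[0.748, -0.663, 0.016], [-0.391, -0.46, -0.797], [0.536, 0.59, -0.604]] [-0.312  0.295  0.94 ]
scene weight_s_centre [([310.0, 186.0], 0.66)]
scene weight_m_centre [([266.0, 202.0], 0.5), ([311.0, 194.0], 0.49)]
scene weight_l_centre [([311.0, 202.0], 0.83)]
scene weight_xl_centre []
scene tray_s [([414.0, 297.0], 0.95), ([344.0, 308.0], 0.63), ([360.0, 253.0], 0.57)]
scene tray_m [([414.0, 297.0], 0.95), ([344.0, 308.0], 0.63), ([360.0, 253.0], 0.57)]
scene tray_l [([414.0, 297.0], 0.95), ([344.0, 308.0], 0.63), ([360.0, 253.0], 0.57)]
scene tray_xl [([247.0, 182.0], 0.79), ([222.0, 221.0], 0.75)]
scene fuse_case_centre [([409.0, 357.0], 0.71)]
scene canister_centre [([279.0, 254.0], 0.91), ([311.0, 190.0], 0.5)]
side [[514.1, 0.0, 318.4], [0.0, 514.1, 245.5], [0.0, 0.0, 1.0]] [[-0.985, -0.171, -0.023], [-0.048, 0.4, -0.915], [0.165, -0.901, -0.402]] [0.551 0.064 1.148]
side weight_s_centre [([274.0, 275.0], 0.77)]
side 
[... 398 characters left out ...]
97), ([263.0, 371.0], 0.87), ([279.0, 294.0], 0.66)]
side fuse_case_centre []
side canister_centre [([356.0, 290.0], 0.68), ([318.0, 244.0], 0.28), ([277.0, 282.0], 0.17)]
wrist [[371.6, 0.0, 316.5], [0.0, 371.6, 238.6], [0.0, 0.0, 1.0]] [[1.0, 0.0, -0.0], [0.0, -0.962, 0.273], [-0.0, -0.273, -0.962]] [-0.625 -0.03   0.392]
wrist weight_s_centre []
wrist weight_m_centre []
wrist weight_l_centre []
wrist weight_xl_centre []
wrist tray_s [([165.0, 245.0], 0.97), ([279.0, 298.0], 0.88)]
wrist tray_m [([165.0, 245.0], 0.97), ([279.0, 298.0], 0.88)]
wrist tray_l [([165.0, 245.0], 0.97), ([279.0, 298.0], 0.88)]
wrist tray_xl []
wrist fuse_case_centre []
wrist canister_centre [([153.0, 66.0], 0.7)]
```

View pics/scene0.png

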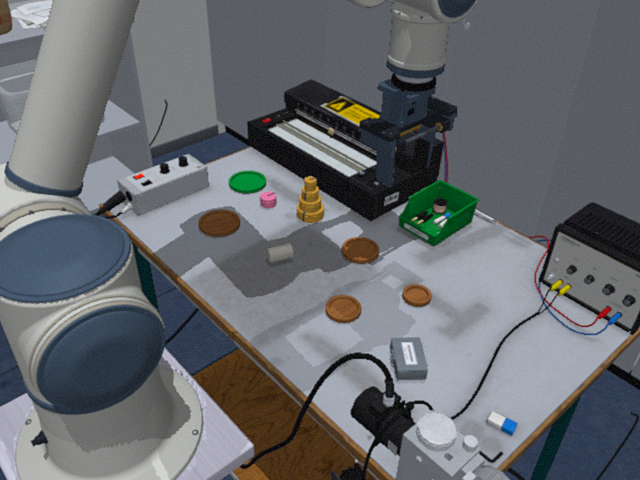

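View pics/side0.png

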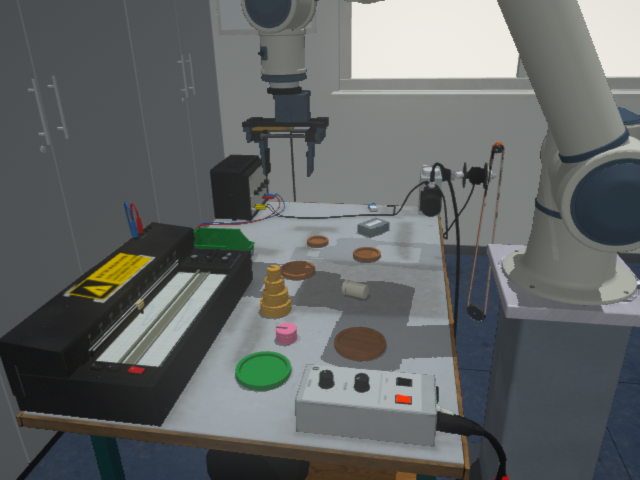

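View pics/wrist0.png

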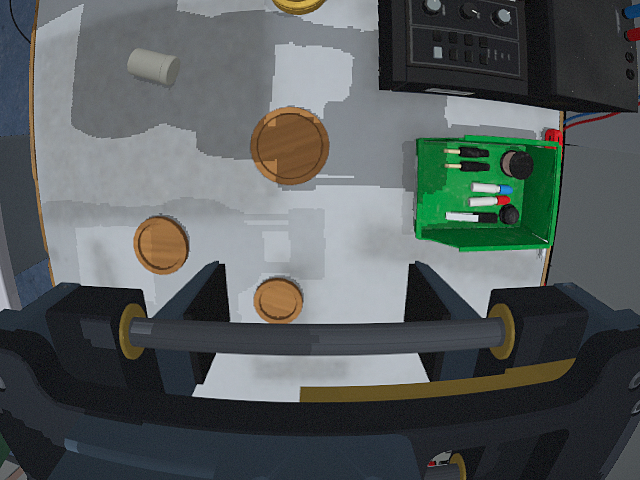

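The scene view shows four brown trays at (219,222) XL, (360,249) L, (343,308) M and (416,295) S. The brass stack is at (310,200), the canister at (279,254) and the grey box at (409,357). Look-alikes are the green tray at (247,182) and the pink disc at (268,200); neither is meant. The black machine runs along y beside the stack, so I'll grip with the jaws along y. The wrist view shows L (290,146), M (162,245) and S (278,300), and the side view matches all of this.

```bash
cat > h.py <<'E'
import cv2,numpy as np
from scipy.optimize import least_squares
def to_plane(px,c,name,z):
    px=np.asarray(px,float).reshape(-1,1,2);K=np.asarray(c['camera_matrix'],float)
    if name=='wrist':
        u=(px[:,0]-K[:2,2])/K[0,0];th=np.linalg.norm(u,axis=1,keepdims=True)
        d=np.hstack([u/np.maximum(th,1e-9)*np.sin(th),np.cos(th)])
    else: d=np.hstack([cv2.undistortPoints(px,K,None)[:,0],np.ones((len(px),1))])
    R=np.asarray(c['R']);o=-R.T@np.asarray(c['t']);d=d@R
    return (o+d*((z-o[2])/d[:,2:]))[:,:2]
def circ(P):
    f=lambda q:np.hypot(P[:,0]-q[0],P[:,1]-q[1])-q[2]
    r=least_squares(f,[*P.mean(0),.03],loss='soft_l1',f_scale=.001);return r.x,np.sqrt(np.mean(f(r.x)**2))
def blobs(im,lo,hi,amin=150):
    m=cv2.inRange(cv2.cvtColor(im,cv2.COLOR_BGR2HSV),lo,hi)
    m=cv2.morphologyEx(m,cv2.MORPH_CLOSE,np.ones((5,5)))
    return [c for c in cv2.findContours(m,cv2.RETR_EXTERNAL,cv2.CHAIN_APPROX_NONE)[0] if cv2.contourArea(c)>amin]
BROWN=((4,90,60),(18,255,230))
E
python3 - <<'E'
from plant import robot
from h import *
for n in ['scene','side','wrist']:
    c=robot.calibration(n);im=cv2.imread(f'pics/{n}0.png')
    print(n)
    for b in blobs(im,*BROWN):
        h=cv2.convexHull(b)[:,0];(x,y)=h.mean(0)
        P=to_plane(b[:,0],c,n,.012);q,e=circ(P)
        if .02<q[2]<.06:print(np.round([x,y]),np.round(q[:2],4),'d',round(2e3*q[2]),'rms mm',round(e*1e3,1))
hs=cv2.cvtColor(cv2.imread('pics/scene0.png'),cv2.COLOR_BGR2HSV)
print('hsv',hs[222,219],hs[249,360],hs[203,310],hs[182,310])
T={'scene':[(310,186,.084),(311,202,.036),(268,200,.012),(247,182,.006),(279,254,.016),(409,357,.012),(390,205,0),(245,130,.0),(208,185,0)],
'side':[(274,275,.084),(274,294,.036),(286,333,.012),(356,290,.016),(373,228,.012),(252,285,0),(298,435,0),(300,367,.06)]}
for n in T:
    c=robot.calibration(n)
    for u,v,z in T[n]:print(n,u,v,z,np.round(to_plane([u,v],c,n,z)[0],3))
E
```

```text
scene
[344. 309.] [ 0.4438 -0.0444] d 69 rms mm 1.6
[416. 295.] [ 0.5762 -0.1094] d 57 rms mm 1.7
[360. 249.] [0.5922 0.0598] d 82 rms mm 1.8
[219. 223.] [0.4235 0.33  ] d 94 rms mm 1.8
side
[358. 343.] [0.4259 0.3462] d 94 rms mm 2.2
[295. 271.] [0.5973 0.0813] d 88 rms mm 17.6
[366. 254.] [ 0.4465 -0.0281] d 73 rms mm 3.4
[318. 241.] [ 0.5789 -0.0943] d 60 rms mm 3.0
wrist
[280. 299.] [ 0.5819 -0.1001] d 55 rms mm 0.8
[162. 246.] [ 0.45   -0.0358] d 67 rms mm 0.8
[290. 145.] [0.5978 0.0689] d 78 rms mm 0.3
hsv [ 14 185  87] [ 14 174  94] [ 20 184 186] [ 20 184 190]
scene 310 186 0.084 [0.6   0.228]
scene 311 202 0.036 [0.608 0.233]
scene 268 200 0.012 [0.561 0.33 ]
scene 247 182 0.006 [0.576 0.433]
scene 279 254 0.016 [0.451 0.154]
scene 409 357 0.012 [ 0.447 -0.205]
scene 390 205 0 [0.776 0.144]
scene 245 130 0.0 [0.74  0.665]
scene 208 185 0 [0.5   0.491]
side 274 275 0.084 [0.602 0.248]
side 274 294 0.036 [0.607 0.237]
side 286 333 0.012 [0.561 0.334]
side 356 290 0.016 [0.452 0.163]
side 373 228 0.012 [ 0.443 -0.197]
side 252 285 0 [0.684 0.141]
side 298 435 0 [0.491 0.565]
side 300 367 0.06 [0.501 0.491]
```

```bash
cat >> h.py <<'E'
Q=np.array([1,1,1,1])/2. # tool x down, z (jaws) along world +y
def cam(robot,name):
    c=robot.calibration(name);im=robot.snapshot(name);return c,im
def trayfit(robot,d):
    c,im=cam(robot,'wrist');out=[]
    for b in blobs(im,*BROWN,800):
        q,e=circ(to_plane(b[:,0],c,'wrist',.012))
        if abs(2*q[2]-d)<.008:out.append((np.round(q[:2],4).tolist(),round(2e3*q[2],1),round(e*1e3,1)))
    return im,out
E
python3 - <<'E'
from plant import robot
from h import *
from scipy.spatial.transform import Rotation as R
print(R.from_quat(Q[[1,2,3,0]]).as_matrix().round(2).tolist())
T=dict(s=(.582,-.1,.056),m=(.45,-.036,.068),l=(.598,.069,.08),xl=(.4245,.337,.092))
for k,(x,y,d) in T.items():
    robot.movep([x,y,.2],Q)
    im,o=trayfit(robot,d);print(k,o,robot.sense()['time_s']);cv2.imwrite(f'pics/t_{k}.png',im)
robot.movep([.604,.237,.2],Q)
c,im=cam(robot,'wrist');cv2.imwrite('pics/stack1.png',im)
print('cam',-np.array(c['R']).T@c['t'],robot.sense()['time_s'],robot.sense()['joint_positions'])
for t,z in [('s',.084),('m',.06),('l',.036),('xl',.012)]:
    for d in robot.place_of(f'weight_{t}_centre','wrist')[:3]:print(t,np.round(d['at']),d['p'],to_plane(d['at'],c,'wrist',z).round(4))
E
```

```text
[[0.0, 0.0, 1.0], [1.0, 0.0, 0.0], [0.0, 1.0, 0.0]]
s [([0.5959, 0.0779], np.float64(62.1), np.float64(8.5))] 2.7083
m [] 3.4
l [] 4.2083
xl [] 5.475
cam [0.60360851 0.06734659 0.27766386] 6.3583 [-0.28596709  0.98721801  1.57174546  1.3300016   1.72728052 -1.00540977]
```

View pics/stack1.png

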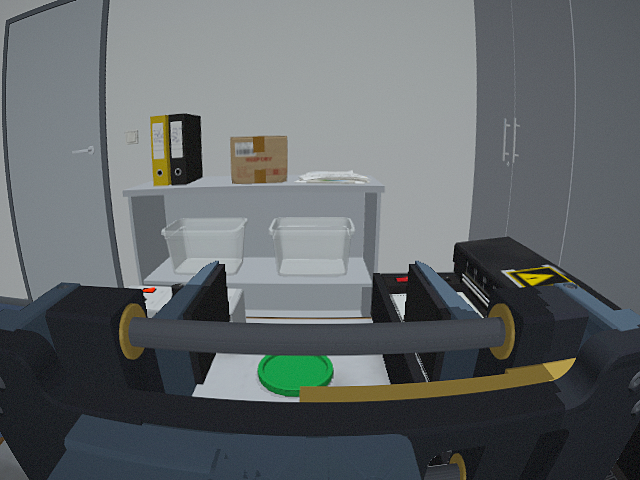

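That quaternion was wrong and left the tool horizontal, with the view facing the green tray and the wall. Nothing seems to have been touched. I'll correct it to Rz(90)·Ry(90), asserting that the tool points down, and check the scene.

```bash
cat >> h.py <<'E'
from scipy.spatial.transform import Rotation as Ro
_q=(Ro.from_euler('z',90,degrees=True)*Ro.from_euler('y',90,degrees=True))
assert np.allclose(_q.as_matrix()[:,0],[0,0,-1])
Q=_q.as_quat()[[3,0,1,2]]
E
python3 - <<'E'
from plant import robot
from h import *
print(robot.sense()['ft_force'])
cv2.imwrite('pics/scene1.png',robot.snapshot('scene'))
for t in ['canister_centre','fuse_case_centre','weight_s_centre']:print(t,[np.round(d['at']).tolist() for d in robot.place_of(t,'scene')[:2]])
a=robot.sense();p=list(a['tcp_pos']);robot.move_linear([p[0],p[1]-.1,.35],max_speed=.3)
T=dict(xl=(.4245,.337,.092),m=(.45,-.036,.068),s=(.582,-.1,.056),l=(.598,.069,.08))
robot.movep([.598,.069,.32],Q)
for k,(x,y,d) in T.items():
    robot.movep([x,y,.2],Q)
    im,o=trayfit(robot,d);print(k,o,robot.sense()['time_s']);cv2.imwrite(f'pics/t_{k}.png',im)
robot.movep([.604,.237,.2],Q)
c,im=cam(robot,'wrist');cv2.imwrite('pics/stack2.png',im)
print('cam',-np.array(c['R']).T@c['t'],robot.sense()['time_s'],robot.sense()['joint_positions'])
for t,z in [('s',.084),('m',.06),('l',.036),('xl',.012)]:
    for d in robot.place_of(f'weight_{t}_centre','wrist')[:3]:print(t,np.round(d['at']),d['p'],to_plane(d['at'],c,'wrist',z).round(4))
E
```

```text
[ 0.02774805  0.14462783 -0.57139708]
canister_centre [[276.0, 252.0]]
fuse_case_centre []
weight_s_centre [[307.0, 184.0]]
xl [([0.4269, 0.3407], np.float64(89.7), np.float64(0.3))] 10.0583
m [([0.4474, -0.0369], np.float64(65.8), np.float64(0.4))] 11.5083
s [([0.5807, -0.102], np.float64(54.1), np.float64(0.4))] 12.2
l [([0.5971, 0.0687], np.float64(77.7), np.float64(0.3))] 12.9667
cam [0.52694365 0.23758162 0.37120284] 13.725 [ 2.80355539e-01  5.39839729e-01  1.30018661e+00 -3.27407127e-04
  1.30174784e+00 -1.28931516e+00]
s [319. 236.] 0.94 [[0.6068 0.2395]]
s [419.  43.] 0.74 [[0.4499 0.3179]]
m [319. 228.] 0.93 [[0.6054 0.2397]]
m [420. 169.] 0.71 [[0.5533 0.3265]]
```

View pics/stack2.png

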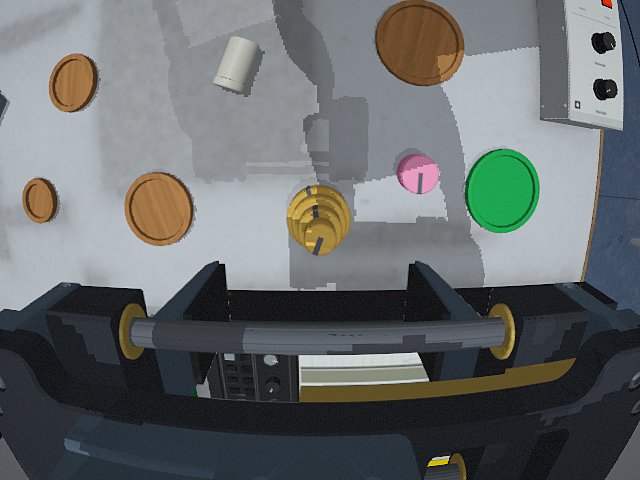

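Close view: the brass stack is at (318,220) with the small disc's top at (320,237). The pink disc at (418,173) and green tray at (502,190) are set apart and left alone. Tray diameters confirm which tray is which, so I'll take weight S now. The fingertips stay 8 mm above the disc's underside so they clear the tray rim.

```bash
cat >> h.py <<'E'
TR=dict(s=(.5807,-.102),m=(.4474,-.0369),l=(.5971,.0687),xl=(.4269,.3407))
D=dict(s=.026,m=.038,l=.050,xl=.062);Z0=dict(s=.072,m=.048,l=.024,xl=0.)
G=.008
def pick(robot,k,xy):
    robot.set_gripper(min(D[k]+.028,.088))
    robot.move_linear([*xy,Z0[k]+G+.03],Q,max_speed=.2)
    f=robot.move_linear([*xy,Z0[k]+G],Q,max_speed=.08,f_stop=8)
    robot.set_gripper(0.);w=robot.sense()['width']
    print('pick',k,'stopped',f,'width',round(w,4),robot.sense()['time_s'])
    if abs(w-D[k])>.004: robot.set_gripper(D[k]+.028);raise SystemExit('bad grasp')
    robot.move_linear([*xy,Z0[k]+G+.04],Q,max_speed=.15)
    p=robot.sense()['tcp_pos'];robot.move_linear([p[0],p[1],.2],Q,max_speed=.3)
    print('held',round(robot.sense()['width'],4))
def place(robot,k,dxy=(0,0)):
    x,y=TR[k][0]+dxy[0],TR[k][1]+dxy[1]
    robot.movep([x,y,.2],Q)
    robot.move_linear([x,y,.04+G],Q,max_speed=.25)
    f=robot.move_linear([x,y,.0066+G],Q,max_speed=.05,f_stop=10)
    print('down stopped',f,robot.sense()['tcp_pos'].round(4),'w',round(robot.sense()['width'],4))
    return f
def release(robot,k):
    robot.hold(.2);robot.set_gripper(min(D[k]+.024,.088));robot.hold(.2)
    p=robot.sense()['tcp_pos'];robot.move_linear([p[0],p[1],.08],Q,max_speed=.12)
    robot.move_linear([p[0],p[1],.2],Q,max_speed=.3)
    robot.hold(.1)
E
python3 - <<'E'
from plant import robot
from h import *
pick(robot,'s',(.606,.2395))
c,im=cam(robot,'wrist');cv2.imwrite('pics/held_s.png',im)
for t,z in [('m',.06)]:
    for d in robot.place_of(f'weight_{t}_centre','wrist')[:3]:print(t,np.round(d['at']),d['p'],to_plane(d['at'],c,'wrist',z).round(4))
E
```

```text
pick s stopped False width 0.0253 16.3333
held 0.0255
m [318. 225.] 0.87 [[0.6057 0.2423]]
m [418. 168.] 0.87 [[0.5543 0.3277]]
m [156. 206.] 0.52 [[0.5872 0.0947]]
```

View pics/held_s.png

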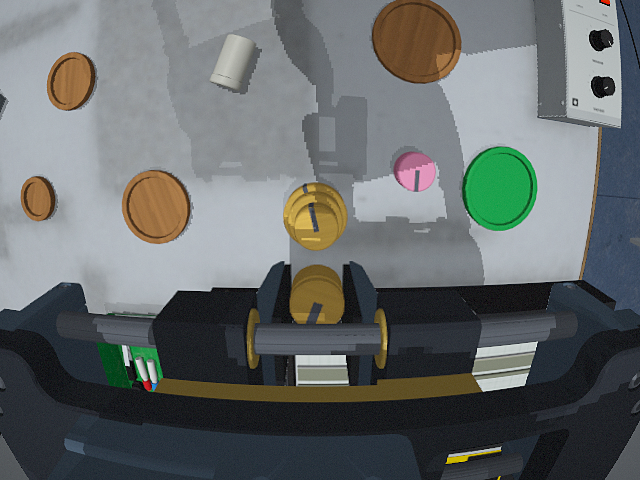

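Disc S is held upright between the fingers at (317,295), and the stack is intact at (316,215). Now placing S.

Run:
```python
from plant import robot
from h import *
place(robot,'s')
release(robot,'s')
c,im=cam(robot,'wrist')
for d in robot.place_of('weight_s_centre','wrist')[:2]:print(d['p'],to_plane(d['at'],c,'wrist',.018).round(4),np.round(d['at']))
cv2.imwrite('pics/ps.png',im[140:300,220:420].repeat(3,0).repeat(3,1))
print(robot.sense()['time_s'],robot.sense()['width'])
```

```text
down stopped True [ 0.5801 -0.1019  0.0142] w 0.0251
0.6 [[ 0.5791 -0.0995]] [317. 216.]
0.23 [[ 0.4513 -0.039 ]] [382.  85.]
22.4083 0.04974989112369909
```

View pics/ps.png

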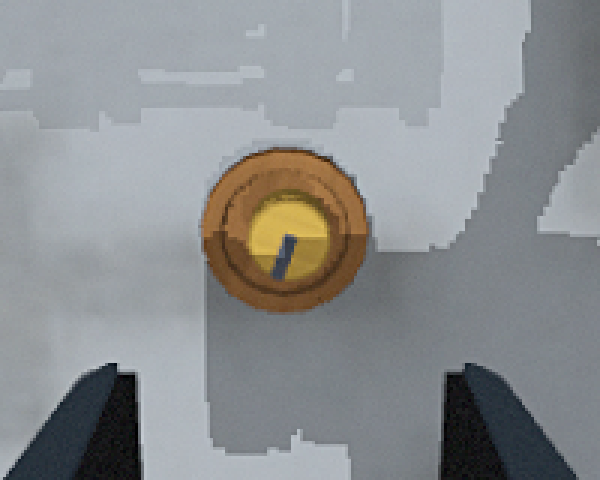

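S sits flat and centred in its pocket, with the disc at (290,235) in a tray centred at (286,230) in the crop. Next is M.

Run:
```python
from plant import robot
from h import *
robot.movep([.6055,.241,.2],Q)
pick(robot,'m',(.6055,.241))
c,im=cam(robot,'wrist');cv2.imwrite('pics/held_m.png',im)
for t,z in [('l',.036),('xl',.012)]:
  for d in robot.place_of(f'weight_{t}_centre','wrist')[:3]:print(t,np.round(d['at']),d['p'],to_plane(d['at'],c,'wrist',z).round(4))
place(robot,'m')
release(robot,'m')
c,im=cam(robot,'wrist')
for d in robot.place_of('weight_m_centre','wrist')[:2]:print(d['p'],to_plane(d['at'],c,'wrist',.018).round(4),np.round(d['at']))
cv2.imwrite('pics/pm.png',np.vstack([cv2.imread('pics/held_m.png')[140:340,200:440],im[140:300,200:440]]).repeat(2,0).repeat(2,1)[:600])
print(robot.sense()['time_s'])
```

```text
pick m stopped False width 0.0368 25.9583
held 0.0375
l [312. 221.] 0.6 [[0.6063 0.2381]]
down stopped True [ 0.4469 -0.0368  0.0142] w 0.0375
0.64 [[ 0.4454 -0.0326]] [319. 216.]
0.64 [[0.5539 0.3359]] [597. 301.]
32.0917
```

View pics/pm.png

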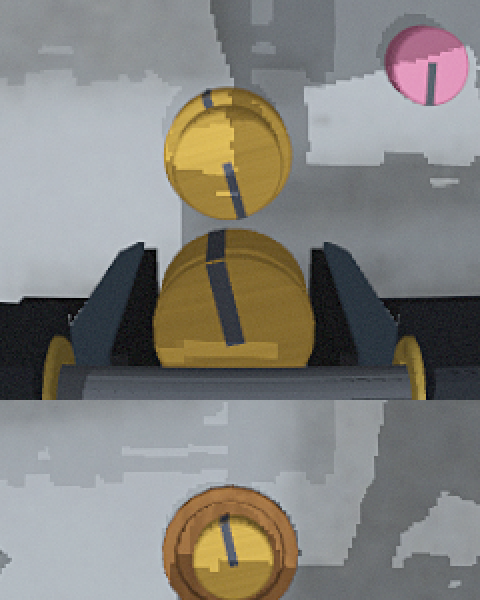

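M came up cleanly and stands inside its pocket (disc (233,557), tray about (230,555) in the crop). The L and XL discs remain concentric. Next is L.

Run:
```python
from plant import robot
from h import *
robot.movep([.606,.2395,.2],Q)
pick(robot,'l',(.606,.2395))
c,im0=cam(robot,'wrist')
for d in robot.place_of(f'weight_xl_centre','wrist')[:3]:print('xl',np.round(d['at']),d['p'],to_plane(d['at'],c,'wrist',.012).round(4))
for b in blobs(im0,(17,90,60),(28,255,255),500):
  q,e=circ(to_plane(b[:,0],c,'wrist',.024));print(np.round(b[:,0].mean(0)),q.round(4),e)
place(robot,'l')
release(robot,'l')
c,im=cam(robot,'wrist')
for d in robot.place_of('weight_l_centre','wrist')[:2]:print(d['p'],to_plane(d['at'],c,'wrist',.018).round(4),np.round(d['at']))
cv2.imwrite('pics/pl.png',np.vstack([im0[160:300,200:440],im[140:300,200:440]]).repeat(2,0).repeat(2,1))
print(robot.sense()['time_s'])
```

```text
pick l stopped False width 0.0493 35.6833
held 0.0492
xl [317. 218.] 0.75 [[0.6087 0.2412]]
xl [154. 208.] 0.54 [[0.597  0.0704]]
[364. 389.] [-2301.8675    35.8873  2302.9631] 0.01419188466012201
[429. 337.] [0.7616 0.2495 0.1207] 0.006407240445676537
[204. 336.] [0.7612 0.2261 0.1148] 0.0063028655318056095
[316. 269.] [0.6598 0.2402 0.0606] 0.015623890745786522
[64. 81.] [ 0.4478 -0.0319  0.0241] 0.0029044079607358497
down stopped True [0.5965 0.0686 0.0142] w 0.0492
0.74 [[0.5965 0.0665]] [313. 218.]
41.3333
```

View pics/pl.png

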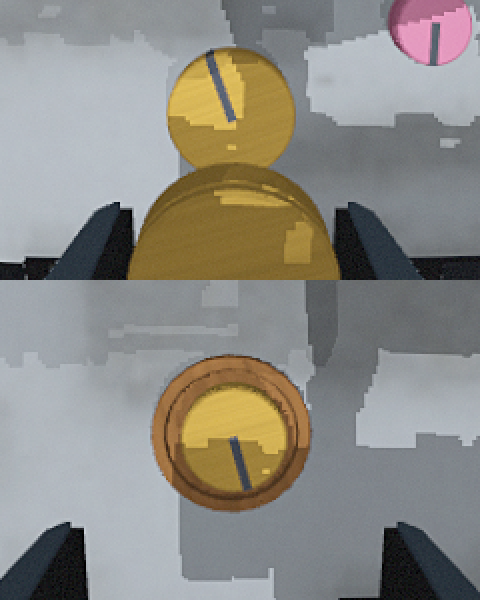

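L is centred in its pocket (disc (236,437), tray (231,433)). For XL I'll fit its outline from the view pose before gripping.

Run:
```python
from plant import robot
from h import *
robot.movep([.606,.2395,.2],Q)
c,im=cam(robot,'wrist');xy=None
for b in blobs(im,(17,90,60),(28,255,255),500):
  q,e=circ(to_plane(b[:,0],c,'wrist',.024))
  if abs(q[2]-.031)<.004 and abs(q[0]-.606)<.02 and abs(q[1]-.2395)<.02: xy=q[:2];print(q.round(4),e)
if xy is None: xy=np.array([.607,.24])
pick(robot,'xl',xy)
place(robot,'xl')
release(robot,'xl')
c,im=cam(robot,'wrist');cv2.imwrite('pics/pxl.png',im)
for d in robot.place_of('weight_xl_centre','wrist')[:2]:print(d['p'],to_plane(d['at'],c,'wrist',.018).round(4),np.round(d['at']))
cv2.imwrite('pics/side9.png',robot.snapshot('side'))
print(robot.sense()['time_s'])
```

```text
[0.6053 0.2394 0.0308] 0.0006266428568753274
pick xl stopped False width 0.0614 44.5417
held 0.0612
down stopped True [0.4264 0.3404 0.0142] w 0.0611
0.6 [[0.4296 0.3403]] [316. 221.]
50.3417
```

View pics/pxl.png

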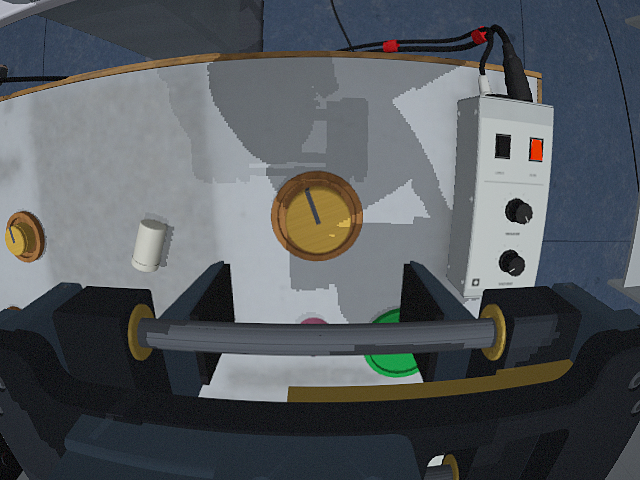

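XL is in its tray at (317,216). Before handing in, one numeric check: fit each disc top (z = 30 mm expected) against its tray, from above.

Run:
```python
from plant import robot
from h import *
tiles=[]
for k in ['xl','l','s','m']:
    robot.movep([*TR[k],.2],Q);c,im=cam(robot,'wrist');tiles.append(im[130:300,220:420])
    for b in blobs(im,(19,90,60),(28,255,255),300):
        q,e=circ(to_plane(b[:,0],c,'wrist',.030))
        if np.hypot(*(q[:2]-TR[k]))<.02:print(k,'off mm',((q[:2]-TR[k])*1e3).round(1),'d',(2e3*q[2]).round(1),'rms',(e*1e3).round(1))
cv2.imwrite('pics/final.png',np.vstack([np.hstack(tiles[:2]),np.hstack(tiles[2:])]).repeat(1,0))
cv2.imwrite('pics/scene9.png',robot.snapshot('scene'))
for t in ['canister_centre','fuse_case_centre']:print(t,[np.round(d['at']).tolist() for d in robot.place_of(t,'scene')[:2]])
print(robot.sense()['time_s'])
```

```text
xl off mm [-0.7  1.2] d 62.1 rms 0.7
l off mm [-2.6  1.2] d 50.2 rms 0.6
s off mm [-2.9  1.5] d 26.6 rms 0.7
m off mm [-1.6  1.4] d 38.6 rms 0.7
canister_centre [[277.0, 253.0]]
fuse_case_centre [[406.0, 358.0]]
53.525
```

View pics/final.png

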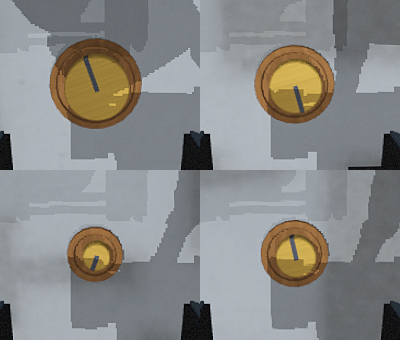

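View pics/scene9.png

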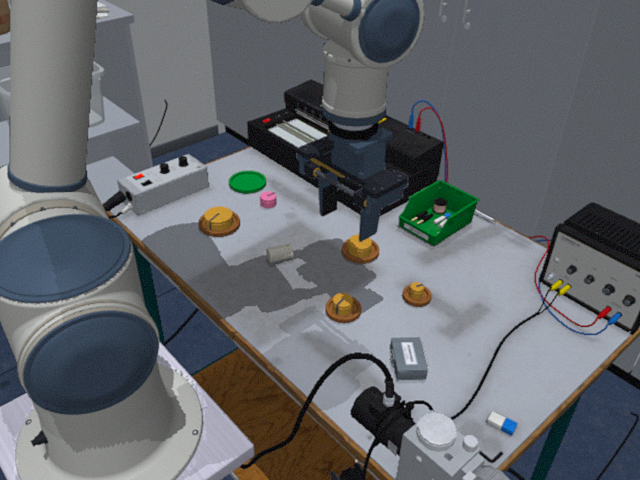

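All four discs sit flat in their own pockets with the correct diameters, at most 3.3 mm off centre. The canister at (279,254), grey box at (409,357), pink disc and green tray show where they were at the start.

```bash
python3 -c "
from plant import robot
robot.hold(.3);robot.hand_in();print(robot.sense()['time_s'])"
```

```text
the job is handed in; nothing more can be done
the job is handed in; nothing more can be done
```

I took the stack apart from the top down (S, M, L, XL), set each weight in the brown tray of its size, let go, and handed the job in at about 54 s of the 104 s allowed.

**Last checks:** Circle fits put the disc centres within about 3.3 mm of their tray centres (limit 9.5 mm). Fitted at the height of a seated disc's top, the diameters came out at 26.6, 38.6, 50.2 and 62.1 mm, so each disc sits on its pocket floor. In the last overall picture the canister, grey box, pink disc and green tray were where they started, and the open gripper was clear above the trays.

**What went wrong or disagreed:**
- **Wrong orientation:** my first tool orientation was wrong, so the arm briefly flew at 0.2 m height with the tool horizontal. The force reading stayed below 0.6 N and nothing was disturbed; I corrected it before the first grasp.
- **Early stop on lowering:** each lowering move reported a force stop, but at 14.2 mm, which is below the height I had set as the end. The discs were down either way.
- **Camera spread:** the scene and side cameras differed by up to about 20 mm on object positions, so I used the wrist camera for the grasps and placings.

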